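Find the warped gel tray and make the sound one ready for casting

TASK

One of the two gel trays on the levelling table is warped: press down on their long walls where they lie until you have seen the warped one rock, then set it right way up in the red reject tub. Leave the sound tray on the levelling table and hang the yellow comb, taken from the rack, in its notches, teeth down and fully seated. Set things down rather than dropping them, and leave everything else where it is.

Things in the scene. Friction and masses are not known exactly. Their poses are not given: they have to be found in the camera images.
- tray_1: pale-blue acrylic gel tray 120 (x) x 62 (y) x 30 mm on 4 small round feet, floor 2 to 6 mm up, side walls 4 mm thick along x, black gates at both ends (up to 31 mm high). 0.13 kg. Origin: centre, level with the feet's undersides, z up. Long side roughly along the levelling table's x. It or its twin is warped: one foot 5 mm clear of the plate, though it sits level.
- tray_2: pale-blue acrylic gel tray 120 (x) x 62 (y) x 30 mm on 4 small round feet, floor 2 to 6 mm up, side walls 4 mm thick along x, black gates at both ends (up to 31 mm high). 0.13 kg. Origin: centre, level with the feet's undersides, z up. Long side roughly along the levelling table's x. It or its twin is warped: pressed on top of one long wall's middle it tips about 0.11 rad.
- tray_1_notch (a point): middle between the two comb notches of tray_1, at their floor: x = +37.5 mm, 20 mm above the underside of its feet; tray's axes. One notch in each side wall, 11 mm wide along x, 10 mm deep, open upwards. A seated comb's origin is 12 mm below this point.
- tray_2_notch (a point): middle between the two comb notches of tray_2, at their floor: x = +37.5 mm, 20 mm above the underside of its feet; tray's axes. One notch in each side wall, 11 mm wide along x, 10 mm deep, open upwards. A seated comb's origin is 12 mm below this point.
- tray_1_mid (a point): middle of tray_1, level with its wall tops (30 mm up); tray's axes. Wall tops run along x at y = +29 and -29 mm. The warped tray gives under one wall only (middle 3 mm down, almost no resistance) and stays tipped over when let go, until pushed back; which wall is not told. The sound tray does not give anywhere.
- tray_2_mid (a point): the same point of tray_2, level with its wall tops, tray's axes.
- levelling: dark flat plate 220 (x) x 300 (y) mm on three brass levelling screws, fixed; its top is 40 mm above the bench. Origin: centre of its footprint on the bench; yaw varies. Both trays lie on it side by side.
- comb: yellow gel comb upright in the rack, teeth down. Bar 8 (x) x 84 (y) mm, 12 to 30 mm above the tooth tips; above it a grip plate 8 x 50 mm, 30 to 54 mm above the tips; 8 teeth 12 mm long within y = +/-23 mm. 35 g. Origin: middle, level with the tooth tips; z up. Seated in a tray, the bar lies on both notch floors, tips 2 mm above the tray's floor. Fits either way round.
- comb_rack: white rack 180 (x) x 85 (y) x 32 mm, fixed, with three pairs of slots at own x = -55, 0, +55 mm in which combs hang across it (their y along its y), tooth tips 8 mm above the bench. Origin: centre of its underside.
- tub: red open reject tub, 240 (x) x 180 (y) x 50 mm, walls and floor 5 mm, fixed, empty. Origin: centre of its underside.
- jar: bystander: white jar with blue cap, 76 mm across, 110 mm tall. Origin: centre of its underside.
- flask: bystander: conical flask 82 mm across, 128 mm tall. Origin: centre of its underside.
- tube_rack: bystander: green tube rack, 60 x 120 x 50 mm. Origin: centre of its underside.
- tip_box: bystander: closed blue pipette-tip box, 85 x 120 x 67 mm. Origin: centre of its underside.
- timer: bystander: flat white lab timer, 66 x 66 x 16 mm. Origin: centre of its underside.
- bubble: bystander: round bull's-eye level, 38 mm across, 12 mm high, standing on the levelling table. Origin: centre of its underside.
- comb_wide: bystander: red comb with 4 broad teeth, otherwise the size and shape of the yellow one, hanging in the same rack. Origin: centre of its underside.
Things that resemble listed ones, but are neither listed nor needed, are in the scene too. There is more than one size of the comb; the job needs the middle-sized. Leave any green look-alike of the tray_1 alone.

How it is judged:
By the outcome, as a careful person would: the job done as asked, in the order asked, and still so for the second after the job is handed in, with the robot touching nothing.
It also fails if it takes over 72 s, if anything falls off the work surface, if the arm or the gripper's body presses on something with over 40 N, if the wrist force passes 120 N, or if a joint passes its speed limit or range.

ROBOT

A 6-joint arm with a two-finger parallel gripper is mounted at the origin on the work surface. World frame = base frame: x ahead of the robot, y to its left, z up, the work surface at z = 0. Lengths are in m, angles in rad, forces in N, time in s.
With the tool pointing down it reaches from about 0.275 to 0.85 m from the base axis. Payload 5.2 kg.
Tool frame: the origin (TCP) lies at the very end of the fingers, on their centre line; the grasp point (between the pads) lies 19 mm behind it (grasp_offset is the distance from the TCP to the grasp point, in m); z points along the fingers, x is the direction in which the jaws open and shut, and the axes are right-handed (so a half turn about z gives the same grasp; the last joint's range is limited). The gripper opens to 85 mm and grips with 20 to 120 N. Pads are 22 mm wide; open, the fingers measure 114 mm over their backs; the gripper's body (76 mm by 85 mm) begins 54 mm behind the grasp point. The pads swing forward as they close: fully open they stand 13 mm farther back than shut.
Start: joints at [1.087, 0.259, 1.535, -0, 1.348, -0.203], TCP at [0.152, 0.528, 0.231] pointing down, gripper open.
Joint ranges: [-3.14, 3.14], [-0.91, 2.08], [0.19, 2.58], [-1.22, 4.36], [0.22, 2.71], [-3.12, 3.12]. Speed limits (rad/s): [2.57, 2.57, 3.14, 3.14, 3.14, 3.14].

INTERFACE

Orientations are given as a unit quaternion [x, y, z, w].
In Python, from rig import * gives the robot as it stands.
- The arm moves only by the shell command python3 -m handwheel 'ROWS' [FORCE]. ROWS is JSON, a list of rows, each a list of 7 numbers: the finger opening in mm, from 0 to 85.4, then the shift along the world's x, y, z in mm, then the turn, a rotation vector about the world's x, y, z in degrees. A call has exactly 8 rows; each row is the pose to reach, as a shift and turn from the pose measured when the call began; what a row does not reach only later rows make up. A row lasts 1/8 s, in which the tool goes at most 62.5 mm and 10.7 degrees, less where a joint would pass 70% of its speed; a pose out of reach is approached as far as the arm can. A call with a gripper value outside its range is refused whole. The fingers move at their own pace and stop on an object; FORCE is the grip in N (left out, the last holds). Time passes only in rows, so rows that repeat a pose let the fingers close, or fill a call up. It gives the time, the measured TCP pose, the force and the opening at its end, in the units of the state.
- state(): the state, without advancing time (a new reading comes with each control period).
- read_camera(name): name is "scene" or "top" or "wrist"; returns (picture, depth): 384x512x3 uint8, red, green, blue; 384x512 float32, m along the optical axis (not along the pixel's ray), 0 where there is no reading.
- get_calibration(name): a dict with "camera_matrix" (3x3 intrinsics, pixels), "R" (3x3) and "t" (3): a world point X has camera coordinates R X + t. Camera axes: x right, y down, z forward; pixel columns grow to the right and rows downward; lengths in m; the calibration is good to about 2 mm. A picture is of the moment at which its call begins: read the wrist's pose just before it. get_calibration takes no time and is no camera call; for the wrist camera it gives the pose at the moment of the call.
- job_done(): hands the job in, once; it reports no verdict.
The state is a dict: "time_s": time; "q": joint angles; "dq": joint speeds; "tau": joint torques, N m; "ee_pos": TCP position; "orientation": TCP orientation; "ft_force": force on the tool from outside, world axes, zero at the start; "torque": the same for the moment, N m; "gripper_width": finger opening in m.
Only numpy, scipy, OpenCV 4.12 (cv2) and the standard library are available. Lean on these libraries where they do the work, as an engineer would, in place of code of your own. Each camera call takes 0.05 s, during which the arm holds its last target. There are 200 camera calls.

## Working session

There is one attempt and no reset: what is moved stays moved. The work goes in short steps, Python scripts to look and compute and a shell command to move; the robot and the scene stay as the last step left them, time stands still between calls to the robot, and variables do not carry over. Pictures are saved under pics/ and viewed, about 8 in all and at most 12, crops included, and the job is handed in when it is done.

```bash
mkdir -p pics; ls; cat > h.py <<'E'
from rig import *
import numpy as np, cv2
def snap(cam,tag):
    c=get_calibration(cam); im,d=read_camera(cam)
    np.savez(f'pics/{tag}.npz',im=im,d=d,K=c['camera_matrix'],R=c['R'],t=c['t'])
    cv2.imwrite(f'pics/{tag}.png',cv2.cvtColor(im,cv2.COLOR_RGB2BGR)); return load(tag)
def load(tag): return dict(np.load(f'pics/{tag}.npz'))
def crop(tag,u0,v0,u1,v1,s,out):
    im=load(tag)['im'][v0:v1,u0:u1]
    cv2.imwrite(f'pics/{out}.png',cv2.cvtColor(cv2.resize(im,None,fx=s,fy=s,interpolation=cv2.INTER_CUBIC),cv2.COLOR_RGB2BGR))
def pt(f,u,v,z=None):
    r=np.linalg.inv(f['K'])@[u,v,1]; R,t=f['R'],f['t']
    if z is None: return R.T@(r*f['d'][int(round(v)),int(round(u))]-t)
    a=R.T@r; b=-R.T@t; return b+a*(z-b[2])/a[2]
def proj(f,X):
    p=f['K']@(f['R']@np.asarray(X,float)+f['t']); return p[:2]/p[2]
def cloud(f):
    v,u=np.mgrid[:384,:512]; p=np.stack([u,v,np.ones_like(u)],-1)@np.linalg.inv(f['K']).T*f['d'][...,None]
    return (p-f['t'])@f['R']
E
python3 - <<'E'
from h import *
snap('top','top0'); snap('scene','sc0'); print(state()['time_s'])
a=[cv2.imread(f'pics/{n}.png') for n in('top0','sc0')]
cv2.imwrite('pics/top0b.png',cv2.resize(a[0],(800,600),interpolation=cv2.INTER_CUBIC))
cv2.imwrite('pics/sc0b.png',cv2.resize(a[1],(800,600),interpolation=cv2.INTER_CUBIC))
E
```

```text
pics
0.1
```

View pics/top0b.png

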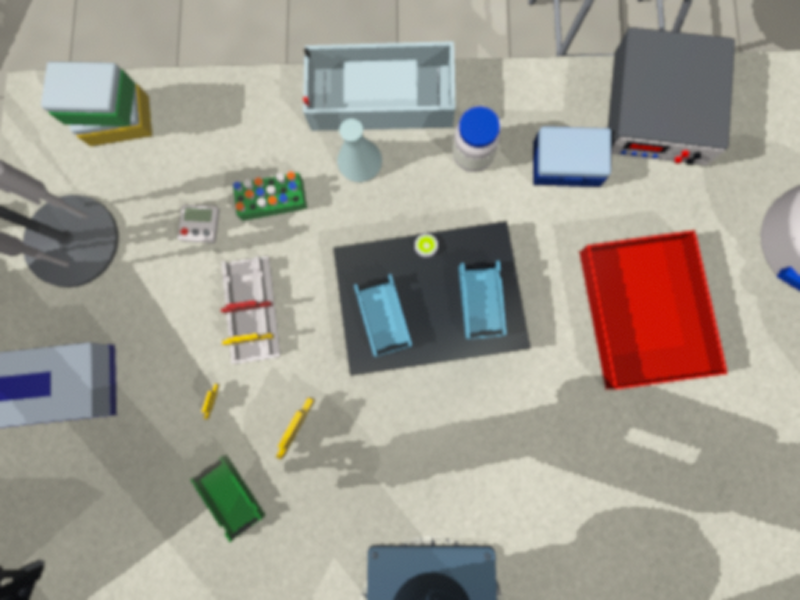

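View pics/sc0b.png

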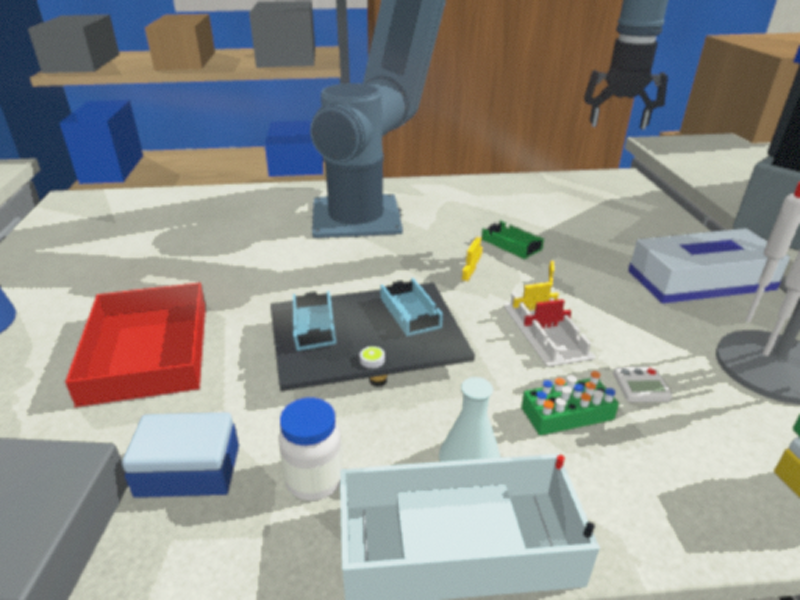

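Candidates for the comb (top picture, 800 px wide): yellow comb in the rack at (247,339), which matches the description; a small yellow one at (210,400) and a large one at (295,428), both lying outside the rack; and a red one at (247,306). For the trays, the blue ones are at (383,315) and (483,300), and the green look-alike at (228,497) is excluded. I'll check these in a close crop.

```bash
python3 - <<'E'
from h import *
crop('top0',125,135,345,300,3.6,'c1')
f=load('top0')
P=cloud(f); im=cv2.cvtColor(f['im'],cv2.COLOR_RGB2HSV).astype(int)
H,S,V=im[...,0],im[...,1],im[...,2]
def blob(m,z0,z1,name):
    m=(m&(P[...,2]>z0)&(P[...,2]<z1)).astype(np.uint8)
    n,l,st,_=cv2.connectedComponentsWithStats(m)
    for i in range(1,n):
        if st[i,4]>25:
            q=P[l==i]; r=cv2.minAreaRect((q[:,:2]*1000).astype(np.float32)); 
            print(name,st[i,:5],np.round(r[0]),np.round(r[1]),round(r[2],1),'z',np.round(np.percentile(q[:,2],[5,50,95])*1000))
blob((H>85)&(H<110)&(S>60),.05,.09,'tray')
blob((H>18)&(H<32)&(S>120),.01,.09,'yel')
blob(((H<6)|(H>174))&(S>150),.03,.09,'red')
blob((V<90),.033,.047,'plate')
blob((S<40)&(V>140),.022,.045,'white')
E
```

```text
tray [351 111  37   2  43] [ 706. -253.] [93.  3.] 87.5 z [51. 56. 60.]
tray [294 167  30  50 367] [496. -88.] [120.  63.] 3.5 z [51. 67. 73.]
tray [227 175  37  53 255] [472.  73.] [120.  62.] 16.2 z [55. 68. 72.]
tray [254 371  45  13 208] [53.  1.] [ 26. 104.] 1.1 z [53. 69. 87.]
yel [ 50  55  46  37 440] [823. 546.] [ 67. 139.] 42.3 z [12. 30. 44.]
yel [142 213  33   8 129] [438. 302.] [ 8. 82.] 8.3 z [29. 53. 63.]
yel [129 246  11  22 103] [334. 365.] [ 7. 56.] 75.3 z [15. 27. 40.]
yel [177 255  24  38 234] [292. 219.] [ 11. 106.] 61.5 z [35. 64. 71.]
red [402  92  23   5  69] [ 752. -370.] [56.  4.] 82.9 z [46. 56. 63.]
red [432  96   9   8  37] [ 739. -433.] [10.  8.] 80.0 z [32. 52. 62.]
red [ 374  148   91  101 1182] [ 480. -368.] [237. 180.] 7.5 z [32. 46. 52.]
red [143 193  21   6  58] [490. 314.] [ 6. 61.] 7.8 z [38. 60. 64.]
plate [391  29   7  55  85] [ 868. -332.] [  2. 162.] 81.3 z [33. 40. 47.]
plate [ 215  143  123   96 6121] [504.  -4.] [213. 295.] 8.1 z [37. 39. 42.]
plate [253 369  47  15  93] [51. -0.] [ 31. 111.] 0.3 z [34. 40. 46.]
white [ 220   37   48   32 1443] [894.  78.] [132.  99.] 89.9 z [34. 37. 40.]
white [290  90  15  18  62] [751. -63.] [56. 13.] 43.1 z [23. 34. 44.]
white [217  97  24  16 140] [742. 126.] [68. 31.] 70.2 z [23. 33. 43.]
white [489 130  14  43 233] [ 603. -579.] [ 19. 112.] 88.8 z [23. 34. 44.]
white [164 164   3   9  26] [568. 290.] [23.  6.] 1.9 z [26. 30. 34.]
white [165 176   4  17  40] [524. 285.] [44.  6.] 9.2 z [25. 31. 33.]
white [144 180   3  14  31] [518. 342.] [36.  5.] 9.0 z [25. 31. 32.]
white [167 197   4  16  40] [469. 276.] [41.  7.] 9.3 z [26. 31. 33.]
white [146 201   3  14  31] [462. 334.] [35.  5.] 7.6 z [28. 31. 33.]
white [148 221   4   9  26] [415. 327.] [21.  6.] 8.7 z [26. 30. 33.]
```

View pics/c1.png

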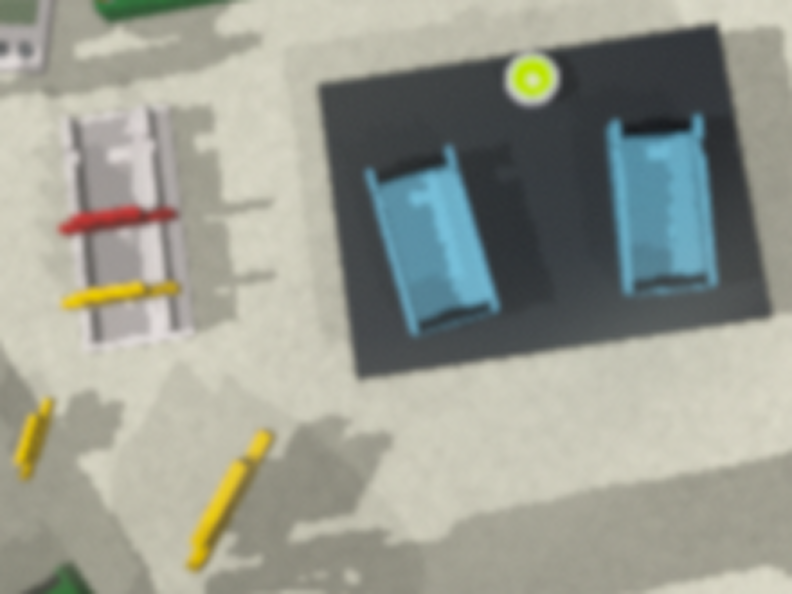

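```bash
python3 - <<'E'
from h import *
from scipy.spatial.transform import Rotation as Ro
s=state(); print(np.round(Ro.from_quat(s['orientation']).as_matrix(),3).tolist(), s['ft_force'],s['gripper_width'])
c=get_calibration('wrist'); R,t=np.array(c['R']),np.array(c['t']); print('cam', -R.T@t, R[2])
E
python3 -m handwheel '[[0,45,-43,0,0,0,0],[0,90,-86,0,0,0,0],[0,135,-129,0,0,0,0],[0,180,-172,0,0,0,0],[0,225,-215,0,0,0,0],[0,260,-260,0,0,0,0],[0,290,-305,0,0,0,0],[0,300,-350,0,0,0,0]]'
python3 - <<'E'
from h import *
from scipy.spatial.transform import Rotation as Ro
s=state(); print(np.round(Ro.from_quat(s['orientation']).as_euler('xyz',degrees=True),2))
E
```

```text
[[0.277, 0.961, -0.001], [0.961, -0.277, -0.001], [-0.002, -0.0, -1.0]] [ 1.09559838 -0.66159637  0.09257647] 0.08563344126352745
cam [0.08985674 0.54641373 0.37367783] [ 0.24622031 -0.07340591 -0.9664301 ]
time_s: 1.1
ee_pos: [0.4535, 0.1761, 0.2301]
orientation: [0.799, 0.601, -0.001, 0.0]
ft_force: [1.1, 0.1, 0.6]
gripper_width: -0.0
[-1.7997e+02  1.1000e-01  7.3850e+01]
```

```bash

python3 -m handwheel '[[0,-3,-50,10,0,0,8],[0,-6,-100,20,0,0,16],[0,-8,-140,30,0,0,24],[0,-13,-166,30,0,0,32],[0,-13,-166,30,0,0,32],[0,-13,-166,30,0,0,32],[0,-13,-166,30,0,0,32],[0,-13,-166,30,0,0,32]]'
python3 - <<'E'
from h import *
f=snap('wrist','w1'); print(state()['q'])
a=cv2.imread('pics/w1.png'); cv2.imwrite('pics/w1b.png',cv2.resize(a,(800,600),interpolation=cv2.INTER_CUBIC))
P=cloud(f); im=cv2.cvtColor(f['im'],cv2.COLOR_RGB2HSV).astype(int)
H,S,V=im[...,0],im[...,1],im[...,2]
m=((P[...,2]>.064)&(P[...,2]<.078)&(P[...,0]<.6)&(abs(P[...,1])<.15)).astype(np.uint8)
n,l,st,_=cv2.connectedComponentsWithStats(m)
for i in range(1,n):
    if st[i,4]>60:
        q=P[l==i]; r=cv2.minAreaRect((q[:,:2]*1000).astype(np.float32)); print(st[i],np.round(r[0],1),np.round(r[1],1),round(r[2],1),'z',np.round(np.percentile(q[:,2],[5,50,95])*1000,1))
E
```

```text
time_s: 2.1
ee_pos: [0.4405, 0.0109, 0.2599]
orientation: [0.603, 0.798, -0.001, 0.0]
ft_force: [0.3, -0.2, -0.6]
gripper_width: 0.0001
[-2.28176013e-01  3.81754575e-02  1.72758066e+00 -1.79267425e-03
  1.37565578e+00 -2.07615678e+00]
[ 123  139   72  116 1830] [496.2 -88.1] [121.4  63.1] 3.6 z [65.1 70.4 74.1]
[ 276  163   60   82 1065] [458.7  70. ] [92.2 62.4] 15.9 z [65.4 70.  71.9]
[291 251  39  16 305] [519.5  96.5] [17.5 43.8] 18.1 z [65.3 69.8 71.9]
```

View pics/w1b.png

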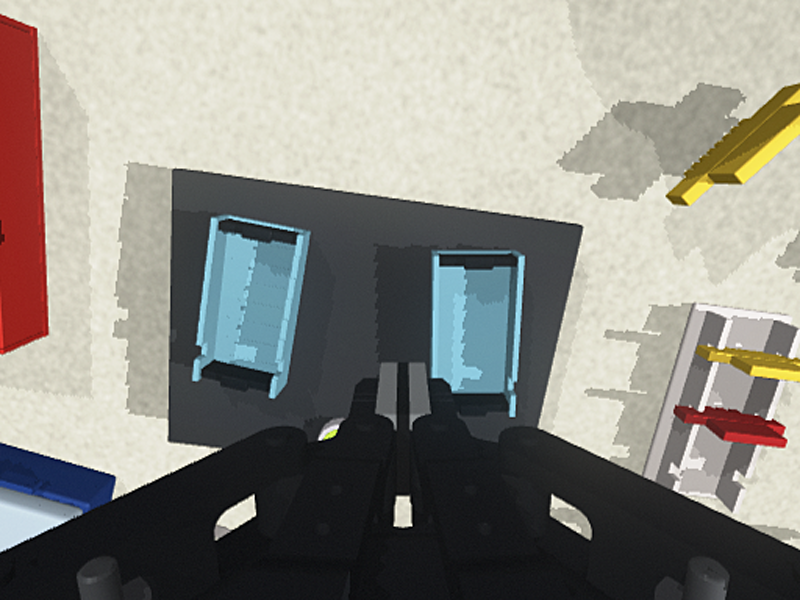

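```bash

python3 -m handwheel '[[0,15,12,-55,0,0,0],[0,28,24,-110,0,0,0],[0,40,34,-160,0,0,0],[0,40,34,-180,0,0,0],[0,40,34,-184,0,0,0],[0,40,34,-188,0,0,0],[0,40,34,-190,0,0,0],[0,40,34,-191,0,0,0]]'
```

```text
time_s: 3.15
ee_pos: [0.4811, 0.0447, 0.0698]
orientation: [0.603, 0.798, -0.0, 0.001]
ft_force: [0.2, -0.4, 3.1]
gripper_width: -0.0001
```

```bash

python3 -m handwheel '[[0,0,0,-1,0,0,0],[0,0,0,-2,0,0,0],[0,0,0,-2.5,0,0,0],[0,0,0,-3,0,0,0],[0,0,0,-3,0,0,0],[0,0,0,-3,0,0,0],[0,0,0,-3,0,0,0],[0,0,0,-3,0,0,0]]'
```

```text
time_s: 4.15
ee_pos: [0.4816, 0.0439, 0.069]
orientation: [0.602, 0.798, -0.0, 0.003]
ft_force: [-6.9, -3.2, 18.4]
gripper_width: -0.0001
```

A− does not give (18 N). Next, A+.

```bash

python3 -m handwheel '[[0,-2,0,12,0,0,0],[0,-10,30,20,0,0,0],[0,-18,57,14,0,0,0],[0,-18,57,4,0,0,0],[0,-18,57,1,0,0,0],[0,-18,57,-1,0,0,0],[0,-18,57,-2,0,0,0],[0,-18,57,-3,0,0,0]]'
```

```text
time_s: 5.15
ee_pos: [0.4636, 0.1009, 0.0687]
orientation: [0.603, 0.798, 0.0, 0.002]
ft_force: [-14.5, 4.1, 37.8]
gripper_width: -0.0001
```

A is sound on both walls. Now press B.

```bash

python3 -m handwheel '[[0,0,0,15,0,0,0],[0,10,-50,25,0,0,-6],[0,20,-105,25,0,0,-12],[0,30,-160,15,0,0,-12.4],[0,30,-160,6,0,0,-12.4],[0,30,-160,2,0,0,-12.4],[0,30,-160,-1,0,0,-12.4],[0,30,-160,-2,0,0,-12.4]]'
```

```text
time_s: 6.15
ee_pos: [0.4931, -0.0574, 0.0684]
orientation: [0.685, 0.729, -0.0, 0.002]
ft_force: [-7.3, 3.1, 23.8]
gripper_width: 0.0002
```

```bash

python3 -m handwheel '[[0,0,0,12,0,0,0],[0,3,-30,20,0,0,0],[0,5,-59,14,0,0,0],[0,5,-59,4,0,0,0],[0,5,-59,1,0,0,0],[0,5,-59,-1,0,0,0],[0,5,-59,-2,0,0,0],[0,5,-59,-3,0,0,0]]'
```

```text
time_s: 7.15
ee_pos: [0.498, -0.1167, 0.0683]
orientation: [0.684, 0.73, -0.001, 0.003]
ft_force: [-11.2, -4.7, 31.0]
gripper_width: 0.0001
```

```bash

python3 -m handwheel '[[0,0,0,30,0,0,0],[0,-20,40,80,0,0,0],[0,-40,80,130,0,0,0],[0,-60,130,170,0,0,8],[0,-60,130,190,0,0,12],[0,-60,130,190,0,0,12],[0,-60,130,190,0,0,12],[0,-60,130,190,0,0,12]]'
python3 - <<'E'
from h import *
f=snap('wrist','w2')
for tag in('w1','w2'):
  f=load(tag); P=cloud(f).reshape(-1,3)*1000
  pl=P[(abs(P[:,2]-40)<4)&(P[:,0]>440)&(P[:,0]<560)&(abs(P[:,1])<20)]; print(tag,'plate',np.median(pl[:,2]))
  for n,c,yaw in(('A',(472,73),16.),('B',(496.2,-88.1),3.6)):
    a=np.radians(yaw); d=P[:,:2]-c; lx=d@[np.cos(a),np.sin(a)]; ly=d@[-np.sin(a),np.cos(a)]
    for sy in(1,-1):
      for x in(-45,-20,0,20):
        m=(abs(ly-sy*29)<4)&(abs(lx-x)<10)&(P[:,2]>60)&(P[:,2]<80)
        print(n,sy,x,m.sum(),np.round(np.median(P[m,2]),1) if m.sum() else '', np.round(np.median(ly[m]),1) if m.sum() else '',end=' | ')
      print()
E
```

```text
time_s: 8.15
ee_pos: [0.4373, 0.0132, 0.2568]
orientation: [0.604, 0.797, -0.002, 0.002]
ft_force: [-0.4, 0.1, -0.4]
gripper_width: -0.0002
w1 plate 40.537057654011534
A 1 -45 117 69.7 28.4 | A 1 -20 103 70.0 28.5 | A 1 0 95 69.9 28.6 | A 1 20 91 69.8 28.4 | 
A -1 -45 77 70.4 -28.3 | A -1 -20 76 70.3 -28.7 | A -1 0 75 70.1 -28.6 | A -1 20 65 69.9 -29.2 | 
B 1 -45 105 70.5 30.0 | B 1 -20 103 71.3 29.9 | B 1 0 105 72.1 29.9 | B 1 20 107 72.6 29.9 | 
B -1 -45 135 70.3 -27.3 | B -1 -20 132 69.8 -27.5 | B -1 0 130 69.5 -27.6 | B -1 20 119 69.5 -27.5 | 
w2 plate 40.558815475192816
A 1 -45 114 69.7 28.2 | A 1 -20 100 70.0 28.4 | A 1 0 98 69.9 28.6 | A 1 20 90 69.7 28.5 | 
A -1 -45 77 70.4 -28.1 | A -1 -20 72 70.4 -28.3 | A -1 0 70 70.0 -28.6 | A -1 20 56 70.0 -29.5 | 
B 1 -45 64 69.8 31.0 | B 1 -20 53 70.3 31.5 | B 1 0 56 70.3 31.2 | B 1 20 60 70.2 31.3 | 
B -1 -45 50 75.2 -26.2 | B -1 -20 57 74.0 -26.1 | B -1 0 63 72.8 -26.4 | B -1 20 77 71.7 -26.3 |
```

```bash
python3 - <<'E'
from h import *
a=load('w1')['im'][125:265,105:215]; b=load('w2')['im']
f=load('w2'); print([np.round(proj(f,np.array([x,y,70])/1000)) for x,y in((556,-55),(556,-122),(436,-55),(436,-122))])
b=b[125:285,85:215]
r=lambda q:cv2.cvtColor(cv2.resize(q,(400,500),interpolation=cv2.INTER_CUBIC),cv2.COLOR_RGB2BGR)
cv2.imwrite('pics/c2.png',np.hstack([r(a),r(b)]))
E
```

```text
[array([173., 258.]), array([115., 243.]), array([196., 157.]), array([133., 140.])]
```

View pics/c2.png

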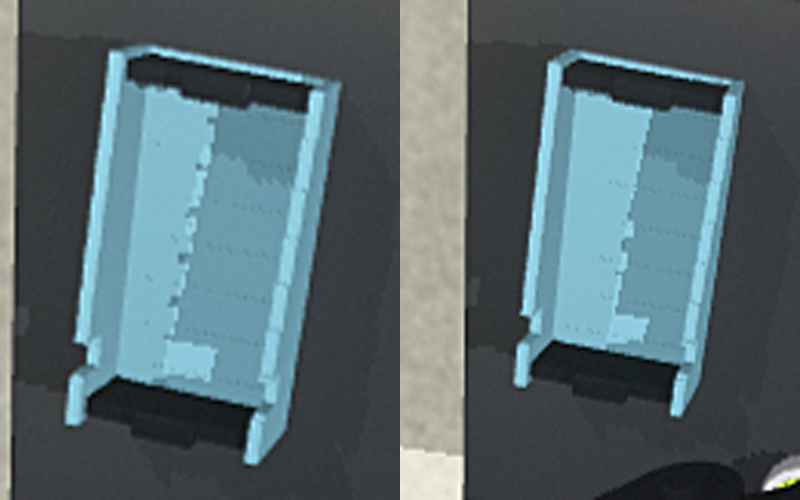

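```bash
cat >> h.py <<'E'
def floors(tag):
  f=load(tag); P=cloud(f).reshape(-1,3)*1000
  for n,c,yaw in(('A',(472,73),16.),('B',(496.2,-88.1),3.6)):
    a=np.radians(yaw); d=P[:,:2]-c; lx=d@[np.cos(a),np.sin(a)]; ly=d@[-np.sin(a),np.cos(a)]
    for nm,m in(('floor',(abs(ly)<20)&(abs(lx)<40)&(P[:,2]>41)&(P[:,2]<56)),('plate near',(abs(abs(ly)-45)<8)&(abs(lx)<50)&(abs(P[:,2]-40)<6))):
      A=np.c_[lx[m],ly[m],np.ones(m.sum())]; k=np.linalg.lstsq(A,P[m,2],rcond=None)[0]
      print(tag,n,nm,m.sum(),'tilt x,y mrad',np.round(k[:2]*1000),'z',round(k[2],1))
E
python3 -c "
from h import *
floors('w1');floors('w2')"
```

```text
w1 A floor 2170 tilt x,y mrad [-1. -2.] z 46.4
w1 A plate near 1759 tilt x,y mrad [-0. -0.] z 40.5
w1 B floor 2272 tilt x,y mrad [18. 38.] z 47.6
w1 B plate near 1868 tilt x,y mrad [-1. -1.] z 40.6
w2 A floor 2196 tilt x,y mrad [-0. -2.] z 46.4
w2 A plate near 1773 tilt x,y mrad [-1.  0.] z 40.5
w2 B floor 2306 tilt x,y mrad [-23. -50.] z 47.8
w2 B plate near 1987 tilt x,y mrad [-0. -1.] z 40.6
```

B rocked: between the two pictures its floor tilt went from (+18,+38) to (−23,−50) mrad, about 0.1 rad, while A stayed flat. So B (the right-hand, −y tray) is warped. Next, grasp it.

```bash

python3 -m handwheel '[[85,25,-40,-45,0,0,-6],[85,50,-80,-90,0,0,-12],[85,59,-101,-130,0,0,-12],[85,59,-101,-165,0,0,-12],[85,59,-101,-195,0,0,-12],[85,59,-101,-213,0,0,-12],[85,59,-101,-213,0,0,-12],[85,59,-101,-213,0,0,-12]]' 30
python3 -m handwheel '[[58,0,0,0,0,0,0],[58,0,0,0,0,0,0],[58,0,0,0,0,0,0],[58,0,0,0,0,0,0],[58,0,0,0,0,0,0],[58,0,0,5,0,0,0],[58,0,0,15,0,0,0],[58,0,0,30,0,0,0]]' 30
```

```text
time_s: 9.2
ee_pos: [0.4966, -0.0883, 0.0441]
orientation: [0.684, 0.729, -0.002, 0.002]
ft_force: [-0.1, 0.1, 0.5]
gripper_width: 0.085
time_s: 10.2
ee_pos: [0.4961, -0.0881, 0.0745]
orientation: [0.684, 0.729, -0.002, 0.001]
ft_force: [-0.3, -0.2, -0.7]
gripper_width: 0.0613
```

```bash

python3 -m handwheel '[[58,0,0,40,0,0,0],[58,-3,-50,50,0,0,2],[58,-6,-110,50,0,0,4],[58,-9,-170,50,0,0,4],[58,-13,-230,50,0,0,4],[58,-16,-280,50,0,0,4],[58,-16,-280,30,0,0,4],[58,-16,-280,0,0,0,4]]'
python3 -m handwheel '[[58,0,0,-25,0,0,0],[58,0,0,-45,0,0,0],[58,0,0,-55,0,0,0],[58,0,0,-60,0,0,0],[58,0,0,-62,0,0,0],[58,0,0,-63,0,0,0],[58,0,0,-63,0,0,0],[58,0,0,-63,0,0,0]]'
```

```text
time_s: 11.2
ee_pos: [0.4805, -0.3699, 0.0757]
orientation: [0.659, 0.752, -0.002, 0.003]
ft_force: [0.2, 0.2, -1.6]
gripper_width: 0.0615
time_s: 12.2
ee_pos: [0.4806, -0.3701, 0.0131]
orientation: [0.659, 0.752, -0.002, 0.003]
ft_force: [-0.9, -0.2, -1.7]
gripper_width: 0.0614
```

```bash

python3 -m handwheel '[[58,0,0,-1,0,0,0],[58,0,0,-2,0,0,0],[58,0,0,-3,0,0,0],[58,0,0,-3.5,0,0,0],[58,0,0,-4,0,0,0],[58,0,0,-4,0,0,0],[58,0,0,-4,0,0,0],[58,0,0,-4,0,0,0]]'
```

```text
time_s: 13.2
ee_pos: [0.4807, -0.3701, 0.01]
orientation: [0.659, 0.752, -0.002, 0.003]
ft_force: [-1.7, 2.1, 7.6]
gripper_width: 0.0613
```

Contact with the tub floor (7.6 N). Release, rise, and look.

```bash

python3 -m handwheel '[[64,0,0,0,0,0,0],[72,0,0,0,0,0,0],[85,0,0,0,0,0,0],[85,0,0,0,0,0,0],[85,0,0,10,0,0,0],[85,0,0,40,0,0,0],[85,0,0,90,0,0,0],[85,0,0,150,0,0,0]]'
python3 - <<'E'
from h import *
f=snap('top','top2'); P=cloud(f)*1000
im=cv2.cvtColor(f['im'],cv2.COLOR_RGB2HSV).astype(int)
m=((im[...,0]>85)&(im[...,0]<110)&(im[...,1]>60)&(P[...,1]<-250)&(P[...,2]>3)&(P[...,2]<50)&(P[...,0]<600))
q=P[m]; print(m.sum(),q.min(0),q.max(0)); 
# comb pose
m=((im[...,0]>18)&(im[...,0]<32)&(im[...,1]>120)&(P[...,2]>12)&(P[...,2]<75)&(abs(P[...,0]-438)<40)&(abs(P[...,1]-302)<60)); q=P[m]
for lo,hi in((20,45),(45,75),(55,75)):
  k=q[(q[:,2]>lo)&(q[:,2]<hi)]; print(lo,len(k),cv2.minAreaRect(k[:,:2].astype(np.float32)))
E
```

```text
time_s: 14.2
ee_pos: [0.4802, -0.3696, 0.1612]
orientation: [0.659, 0.752, -0.002, 0.002]
ft_force: [1.3, -1.7, 0.5]
gripper_width: 0.085
1055 [ 417.4428947  -405.88881517    6.96204911] [ 538.7263478  -332.14186796   39.92007599]
20 49 ((437.1436462402344, 302.76715087890625), (7.696259498596191, 82.52861785888672), 7.939328193664551)
45 71 ((437.344482421875, 301.767578125), (7.858752250671387, 47.44553756713867), 8.078459739685059)
55 59 ((437.3885192871094, 302.3231201171875), (7.615473747253418, 46.357887268066406), 8.078459739685059)
```

```bash

python3 -m handwheel '[[85,0,-50,30,0,0,-10],[60,-5,-110,50,0,0,-20],[40,-10,-170,50,0,0,-30],[30,-15,-230,50,0,0,-40],[30,-20,-290,50,0,0,-50],[30,-25,-350,50,0,0,-60],[30,-30,-410,50,0,0,-70],[30,-35,470,50,0,0,-80]]' 30 >/dev/null 2>&1 <<< '' ; true
python3 -c "
from h import *; print(state())"
```

```text
{'time_s': 15.25, 'q': array([-1.14340839,  0.94784197,  0.45536394, -0.02126908,  1.73713454,
       -1.4922386 ]), 'dq': array([ 0.25722248, -1.4740273 ,  2.92826051,  0.02552053, -1.06977388,
        1.35114153]), 'tau': array([-4.31685301e-03, -1.10567765e+02, -6.22919941e+01, -4.43882626e-01,
        3.18304650e+00, -1.98653564e+00]), 'ee_pos': array([ 0.45237186, -0.74382224,  0.1910535 ]), 'orientation': array([ 0.98507901,  0.1717818 , -0.00999601,  0.00323072]), 'ft_force': array([ 2.17435092, -1.62306477, -8.16463291]), 'torque': array([-0.0281815 ,  0.0032946 ,  0.01694045]), 'gripper_width': 0.029582956130159266}
```

I mistyped the y sign, so the arm swung to the −y side, through free space at 0.19–0.21 m. Bringing it back.

```bash

python3 -m handwheel '[[30,0,30,20,0,0,0],[30,0,90,20,0,0,0],[30,0,150,20,0,0,0],[30,0,210,20,0,0,0],[30,0,270,20,0,0,-3],[30,0,330,20,0,0,-6],[30,0,390,20,0,0,-9],[30,0,450,20,0,0,-11.8]]' 30
python3 -m handwheel '[[30,0,60,0,0,0,0],[30,0,120,0,0,0,0],[30,0,180,0,0,0,0],[30,0,240,0,0,0,0],[30,0,300,0,0,0,0],[30,0,360,0,0,0,0],[30,0,420,0,0,0,0],[30,-5,480,0,0,0,0]]'
```

```text
time_s: 16.25
ee_pos: [0.4522, -0.2919, 0.2118]
orientation: [0.998, 0.069, -0.01, 0.003]
ft_force: [1.1, 0.4, 0.0]
gripper_width: 0.03
time_s: 17.25
ee_pos: [0.4473, 0.1901, 0.2125]
orientation: [0.998, 0.069, -0.009, 0.003]
ft_force: [1.0, 0.4, 0.9]
gripper_width: 0.0302
```

```bash
cat >> h.py <<'E'
from scipy.spatial.transform import Rotation as Ro
def goto(x,y,z,yaw):
    s=state(); q=Ro.from_quat(s['orientation']); T=Ro.from_euler('z',yaw,degrees=True)*Ro.from_euler('x',180,degrees=True)
    print('shift',np.round(np.array([x,y,z])-s['ee_pos']*1000,1),'turn',np.round((T*q.inv()).as_rotvec(degrees=True),2),'yaw now',round(np.degrees(2*np.arctan2(s['orientation'][1],s['orientation'][0])),2))
E
python3 -c "
from h import *; goto(437.3,302.3,150,8)"
```

```text
shift [-10.  112.2 -62.5] turn [ 0.36 -0.98  0.13] yaw now 7.87
```

```bash

python3 -m handwheel '[[30,-5,50,-10,0,0,0],[30,-10,90,-20,0.4,-1,0],[30,-10,112,-30,0.4,-1,0.1],[30,-10,112,-50,0.4,-1,0.1],[30,-10,112,-62,0.4,-1,0.1],[30,-10,112,-62,0.4,-1,0.1],[30,-10,112,-62,0.4,-1,0.1],[30,-10,112,-62,0.4,-1,0.1]]'
python3 - <<'E'
from h import *
f=snap('wrist','w3'); P=cloud(f)*1000
im=cv2.cvtColor(f['im'],cv2.COLOR_RGB2HSV).astype(int)
m=((im[...,0]>18)&(im[...,0]<32)&(im[...,1]>120)&(P[...,2]>12)&(P[...,2]<75)&(abs(P[...,0]-438)<35)&(abs(P[...,1]-302)<60)); q=P[m]
for lo,hi in((34,42),(57,68)):
  k=q[(q[:,2]>lo)&(q[:,2]<hi)]; print(lo,len(k),cv2.minAreaRect(k[:,:2].astype(np.float32)),np.median(k[:,2]))
goto(437.3,302.3,37,8)
cv2.imwrite('pics/w3b.png',cv2.resize(cv2.imread('pics/w3.png'),(640,480)))
E
```

```text
time_s: 18.25
ee_pos: [0.4379, 0.302, 0.1513]
orientation: [0.998, 0.069, 0.001, -0.001]
ft_force: [0.3, 0.0, 0.0]
gripper_width: 0.0299
34 269 ((437.20391845703125, 303.56024169921875), (7.305995464324951, 83.3941421508789), 8.102728843688965) 38.58535304609856
57 664 ((437.5257263183594, 303.3902282714844), (7.634246826171875, 50.02363967895508), 8.096924781799316) 62.46624093304381
shift [  -0.6    0.2 -114.3] turn [-0.07  0.1   0.06] yaw now 7.94
```

View pics/w3b.png

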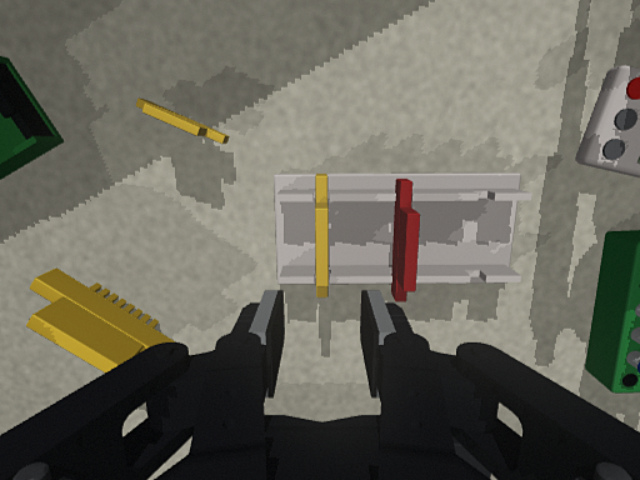

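The picture shows the yellow comb at (322,235) in the rack, dead ahead, with fingers clear of the red comb at (403,240). Descend and grip.

```bash

python3 -m handwheel '[[30,-0.5,1.4,-40,0,0,0],[30,-0.5,1.4,-80,0,0,0],[30,-0.5,1.4,-105,0,0,0],[30,-0.5,1.4,-114,0,0,0],[30,-0.5,1.4,-114,0,0,0],[4,-0.5,1.4,-114,0,0,0],[4,-0.5,1.4,-114,0,0,0],[4,-0.5,1.4,-114,0,0,0]]' 30
python3 -m handwheel '[[4,0,0,0,0,0,0],[4,0,0,0,0,0,0],[4,0,0,5,0,0,0],[4,0,0,15,0,0,0],[4,0,0,30,0,0,0],[4,0,0,60,0,0,0],[4,0,0,90,0,0,0],[4,0,0,110,0,0,0]]'
python3 - <<'E'
from h import *
f=load('w2'); P=cloud(f).reshape(-1,3)*1000
# tray A: refine from wall tops & notch
a=np.radians(16); d=P[:,:2]-(472,73); lx=d@[np.cos(a),np.sin(a)]; ly=d@[-np.sin(a),np.cos(a)]
m=(abs(ly)<36)&(abs(lx)<66)&(abs(P[:,2]-70)<2.5)
print(cv2.minAreaRect(P[m,:2].astype(np.float32)))
f=load('top2');P=cloud(f).reshape(-1,3)*1000;d=P[:,:2]-(472,73); lx=d@[np.cos(a),np.sin(a)]; ly=d@[-np.sin(a),np.cos(a)]
m=(abs(ly)<36)&(abs(lx)<66)&(abs(P[:,2]-68)<6)
print(cv2.minAreaRect(P[m,:2].astype(np.float32)))
E
```

```text
time_s: 19.3
ee_pos: [0.4383, 0.3039, 0.0385]
orientation: [0.998, 0.069, 0.002, -0.001]
ft_force: [-0.1, -0.5, 5.9]
gripper_width: 0.0075
time_s: 20.3
ee_pos: [0.439, 0.3042, 0.1512]
orientation: [0.998, 0.069, 0.004, -0.001]
ft_force: [0.0, -0.6, -0.7]
gripper_width: 0.0074
((472.1111145019531, 74.17030334472656), (120.41188049316406, 61.860626220703125), 16.350534439086914)
((472.070556640625, 73.27423095703125), (119.68986511230469, 61.83806228637695), 16.191137313842773)
```

```bash
python3 -c "
from h import *; goto(508.1,84.1,125,16.2)"
```

```text
shift [  69.1 -220.1  -26.2] turn [-0.23  0.38  8.25] yaw now 7.95
```

```bash

python3 -m handwheel '[[4,10,-40,0,0,0,2],[4,25,-85,0,0,0,5],[4,40,-130,0,-0.2,0.4,8.2],[4,55,-175,0,-0.2,0.4,8.2],[4,65,-205,0,-0.2,0.4,8.2],[4,69,-220,-10,-0.2,0.4,8.2],[4,69,-220,-26,-0.2,0.4,8.2],[4,69,-220,-26,-0.2,0.4,8.2]]'
python3 - <<'E'
from h import *
f=snap('wrist','w4'); goto(508.1,84.1,125,16.2)
P=cloud(f).reshape(-1,3)*1000; im=cv2.cvtColor(f['im'],cv2.COLOR_RGB2HSV).astype(int).reshape(-1,3)
a=np.radians(16.2); d=P[:,:2]-(472.1,73.6); lx=d@[np.cos(a),np.sin(a)]; ly=d@[-np.sin(a),np.cos(a)]
blue=(im[:,0]>85)&(im[:,0]<110)&(im[:,1]>60)
m=blue&(abs(ly)<36)&(abs(P[:,2]-70)<2.5)
for s in(1,-1):
  k=m&(abs(ly*s-29)<4); print('wall',s,k.sum(),np.histogram(lx[k],np.arange(-62,64,4))[0], 'ly',np.percentile(ly[k],[2,50,98]).round(1))
  k=blue&(abs(ly*s-29)<4)&(abs(P[:,2]-60)<3)&(lx>20); print(' notch floor',k.sum(),np.percentile(lx[k],[2,50,98]).round(1) if k.sum() else '')
y=(im[:,0]>18)&(im[:,0]<32)&(im[:,1]>120)&(abs(lx-37)<20)&(abs(ly)<60)&(P[:,2]>80)
print(y.sum(),cv2.minAreaRect(np.c_[lx,ly][y].astype(np.float32)),np.percentile(P[y,2],[2,50,98]))
cv2.imwrite('pics/w4b.png',cv2.resize(cv2.imread('pics/w4.png')[150:,60:440],(760,468)))
E
```

```text
time_s: 21.3
ee_pos: [0.5065, 0.0846, 0.1241]
orientation: [0.99, 0.14, -0.002, -0.001]
ft_force: [-0.1, 0.4, -0.4]
gripper_width: 0.0074
shift [ 1.  -0.7  0.2] turn [-0.05 -0.12  0.02] yaw now 16.18
wall 1 1188 [17 47 40 41 46 40 42 40 43 49 48 47 41 48 47 45 45 45 44 50 44 43 49  0
  0  0 35 40 45 46 21] ly [26.9 29.1 31.1]
 notch floor 86 [20.8 45.2 59.4]
wall -1 712 [23 46 41 42 43 43 44 36 46 39 40 41 41 42 41 41 43 20  0  0  0  0  0  0
  0  0  0  0  0  0  0] ly [-31.  -28.3 -26.5]
 notch floor 0 
2939 ((36.88948059082031, 8.98193359375), (9.172639846801758, 67.69429779052734), 0.230026975274086) [118.30502396 147.66505531 149.17459144]
```

View pics/w4b.png

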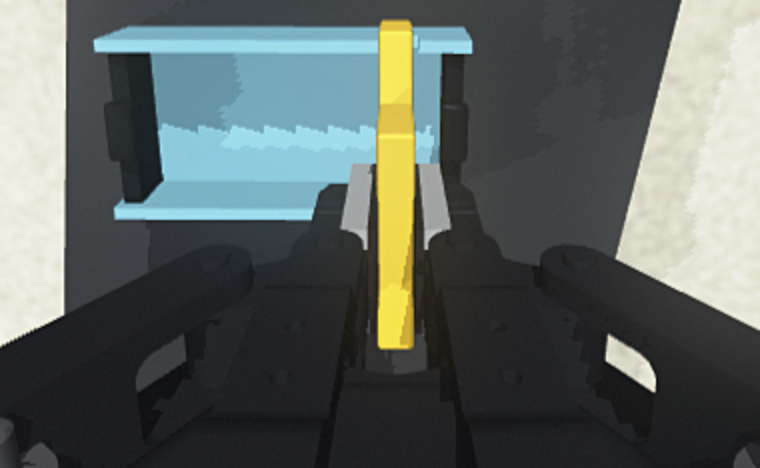

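```bash

python3 -m handwheel '[[4,0.9,0.3,-10,0,-0.1,0],[4,0.9,0.3,-25,0,-0.1,0],[4,0.9,0.3,-33,0,-0.1,0],[4,0.9,0.3,-36,0,-0.1,0],[4,0.9,0.3,-38,0,-0.1,0],[4,0.9,0.3,-40,0,-0.1,0],[4,0.9,0.3,-42,0,-0.1,0],[4,0.9,0.3,-42,0,-0.1,0]]'
python3 -c "
from h import *; goto(508.1,84.4,78,16.2)"
```

```text
time_s: 22.35
ee_pos: [0.508, 0.085, 0.0828]
orientation: [0.99, 0.141, -0.0, -0.0]
ft_force: [0.7, -0.4, -0.4]
gripper_width: 0.0075
shift [ 0.1 -0.6 -4.8] turn [-0.04 -0.02  0.02] yaw now 16.18
```

No contact force with the bar about 5 mm into the notches. Continue down to the notch floors.

```bash

python3 -m handwheel '[[4,0,0,-1.5,0,0,0],[4,0,0,-3,0,0,0],[4,0,0,-4,0,0,0],[4,0,0,-4.5,0,0,0],[4,0,0,-5,0,0,0],[4,0,0,-5.5,0,0,0],[4,0,0,-5.5,0,0,0],[4,0,0,-5.5,0,0,0]]'
```

```text
time_s: 23.35
ee_pos: [0.5081, 0.085, 0.0781]
orientation: [0.99, 0.141, 0.0, -0.0]
ft_force: [-1.8, -0.1, 6.8]
gripper_width: 0.0073
```

```bash

python3 -m handwheel '[[12,0,0,0.3,0,0,0],[22,0,0,0.3,0,0,0],[25,0,0,0.3,0,0,0],[25,0,0,5,0,0,0],[25,0,0,20,0,0,0],[25,0,0,50,0,0,0],[25,-20,0,100,0,0,0],[25,-60,0,150,0,0,0]]'
python3 - <<'E'
from h import *
f=snap('wrist','w5'); g=snap('top','top3')
P=cloud(f).reshape(-1,3)*1000; im=cv2.cvtColor(f['im'],cv2.COLOR_RGB2HSV).astype(int).reshape(-1,3)
a=np.radians(16.2); d=P[:,:2]-(472.1,73.6); lx=d@[np.cos(a),np.sin(a)]; ly=d@[-np.sin(a),np.cos(a)]
y=(im[:,0]>18)&(im[:,0]<32)&(im[:,1]>120)&(abs(lx-37)<20)&(abs(ly)<60)&(P[:,2]>60)
for lo,hi in((74,83),(96,108)):
  k=y&(P[:,2]>lo)&(P[:,2]<hi); print(k.sum(),cv2.minAreaRect(np.c_[lx,ly][k].astype(np.float32)) if k.sum()>5 else '',np.percentile(P[k,2],[2,50,98]))
  if k.sum()>20:
    for s in(1,-1):
      j=k&(ly*s>15); print(s,j.sum(),np.median(P[j,2]) if j.sum() else '')
w=cv2.resize(cv2.imread('pics/w5.png'),(400,300)); t=cv2.imread('pics/top3.png')[120:310,110:480]
cv2.imwrite('pics/w5b.png',np.vstack([cv2.resize(cv2.imread('pics/w5.png')[100:300],(740,290)),cv2.resize(t,(740,300))]))
E
```

```text
time_s: 24.35
ee_pos: [0.4495, 0.0848, 0.2294]
orientation: [0.99, 0.141, 0.001, -0.0]
ft_force: [0.7, -1.1, 1.2]
gripper_width: 0.025
345 ((37.41379928588867, 0.7392921447753906), (83.59634399414062, 8.316338539123535), 89.80599212646484) [74.28788167 78.21808113 82.51571624]
1 188 78.27302321894072
-1 106 78.24166413726034
541 ((37.55922317504883, 0.44074249267578125), (8.40562629699707, 50.26926803588867), 0.5460240840911865) [ 96.87392604 102.19822873 103.56839292]
1 126 102.26067559045649
-1 97 102.1982287283649
```

View pics/w5b.png

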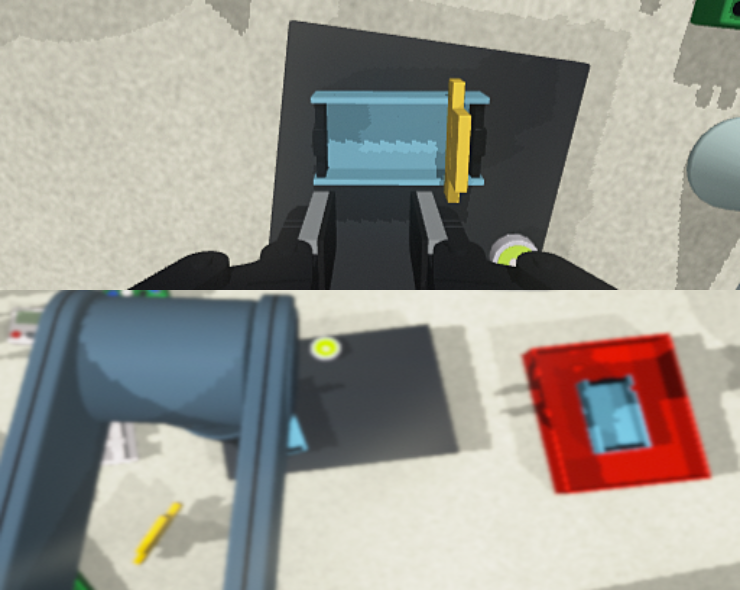

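The comb hangs level in the sound tray: bar top is at 78.2 mm (78 expected), the grip plate top at 102.2 mm (102 expected), and both ends are equal. The warped tray stands upright in the tub. Handing in.

```bash
python3 -c "
from rig import *; print(job_done(), state()['time_s'])"
```

```text
the job is handed in; nothing more can be done
the job is handed in; nothing more can be done
```

The job is handed in: the warped tray is in the red tub, and the yellow comb hangs in the sound tray on the levelling table. The robot clock read about 24.5 s, well under the 72 s limit.

- **Finding the warped tray:** I pressed all four long walls. The −y tray (right in the top picture) rocked: its floor tilt changed from (+18, +38) to (−23, −50) mrad, about 0.1 rad. The other tray stayed flat. I saw this by comparing depth pictures taken before and after the presses. The force readings did not show it: every wall resisted with 18–38 N at the end of its press. The tray also already looked about 40 mrad tilted before I pressed it, not level as described.
- **Warped tray:** it was lowered to contact with the tub floor (7.6 N), then released. The last picture shows it right way up near the tub's centre.
- **Comb:** I took the middle-sized yellow comb from the rack and lowered it into the notches until it touched (6.8 N). The bar top measures 78.2 mm and the grip plate top 102.2 mm (expected 78 and 102). The two ends agree to 0.1 mm, so it is fully seated.
- **One mistake:** a sign error sent the arm to y = −0.74 m instead of toward the rack. It travelled at about 0.2 m height. The force reading at the end of that move was −8 N vertical while still moving; I took it as the arm's own motion, and it was back to zero after the next move.
- **Not checked:** the last top picture has the arm in front of the rack area, so I did not compare the bystanders' final positions.

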